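# Clamp a cover glass in the slide press and keep it clamped

## Robot

A 6-joint arm with a two-finger parallel gripper is mounted at the origin on the work surface. World frame = base frame: x ahead of the robot, y to its left, z up, the work surface at z = 0. Lengths are in m, angles in rad, forces in N, time in s.
With the tool pointing down it reaches from about 0.325 to 0.85 m from the base axis. Payload 4.4 kg.
Tool frame: the origin (TCP) lies between the finger pads; the fingertips stand bot.tip_extent ahead of it and the grasp point (between the pads) lies 6 mm ahead of it (bot.tip_extent is the distance from the TCP to the fingertips, in m); y points along the fingers, x is the direction in which the jaws open and shut, and the axes are right-handed (so a half turn about y gives the same grasp; the last joint's range is limited). The gripper opens to 94 mm and grips with 3 to 60 N. Pads are 16 mm wide; open, the fingers measure 119 mm over their backs; the gripper's body (75 mm by 177 mm) begins 78 mm behind the grasp point.
Start: joints at [-1.284, 0.207, 1.542, -0, 1.393, -0.15], TCP at [0.244, -0.521, 0.193] pointing down, gripper open.
Joint ranges: [-2.73, 2.73], [-0.86, 2.22], [0.23, 2.46], [-1.11, 4.25], [0.08, 2.63], [-2.82, 2.82]. Speed limits (rad/s): [2.79, 2.79, 3.14, 3.14, 3.14, 3.14].

## Interface

Orientations are given as a rotation vector (axis times angle).
In Python, from cell import bot, planner, monitor, optics, ticket gives the robot as it stands. Calls block until the motion is done:
- bot.reach(position, orientation): joint-space move of the TCP to a pose.
- bot.move_linear(position, rate=0.15, rot=None, f_stop=None): straight line of the TCP; rot=None keeps the orientation; rate is the mean speed in m/s. With f_stop (N) it stops when the force on the tool has changed by that much, and returns True; else False.
- bot.move_j(angles): joint-space move.
- bot.command_gripper(opening): opening from 0.0 (shut) to 1.0 (fully open); the grip force is fixed at half the most; returns when the fingers have stopped.
- bot.pause(seconds).
- planner.solve_ik(position, orientation): joint angles nearest the present ones, or None.
- monitor.sense(): the state.
- optics.get_image(name): name is "side" or "top" or "wrist"; returns a dict with "color" (400x640x3 uint8, blue, green, red), "fx", "fy", "cx", "cy" (pixels), "rvec" (rotation vector, rad) and "tvec" (3), from world to camera coordinates, as OpenCV has them. Camera axes: x right, y down, z forward; pixel columns grow to the right and rows downward; lengths in m; the calibration is good to about 2 mm. A picture is of the moment at which its call begins. There is no depth.
A pose or a line that the arm cannot do raises bot.PlanningError and nothing moves.
- ticket.sign_off(): hands the job in, once; it reports no verdict.
The state is a dict: "time": time; "q": joint angles; "qd": joint speeds; "effort": joint torques, N m; "tcp_pos": TCP position; "eef_rot": TCP orientation; "wrist_force": force on the tool from outside, world axes, zero at the start; "torque": the same for the moment, N m; "grip_width": opening from 0.0 (shut) to 1.0 (fully open).
Only numpy, scipy, OpenCV 4.12 (cv2) and the standard library are available. Lean on these libraries where they do the work, as an engineer would, in place of code of your own. Each camera call takes 0.05 s, during which the arm holds its last target. There are 200 camera calls.

## Task

Push the specimen tray of the slide press along its rails, fully home against the end stop, and only then press the spring-loaded plunger down by 13 mm with the gripper, so that its pad clamps the cover glass; about 3 mm more or less does no harm, but never push it near the bottom of its stroke, which cracks the glass. Finish while still holding the plunger down there, pressing steadily (let go and it springs back), with the tray still home and the other things on the desk left where they stand.

Things in the scene. Friction and masses are not known exactly. Their poses are not given: they have to be found in the camera images.
- press: Slide press, fixed to the desk, place and yaw vary. Dark base 130 (x) x 290 (y) x 22 mm high, origin in its underside, base from y = -170 to +120 mm, z up. Two rails run along its y (tops at z = 35 mm) to a steel stop block at y = 105 mm. A bridge on two columns spans x = -68 to 68, y = 42 to 78, z = 70 to 88 mm; the plunger passes through it at x = 0, y = 60 mm.
- tray (a joint): Tray travel along the press's +y in m: 0 = fully out, 0.110 = fully home on the stop, slide under the plunger. Starts at 0 to 0.05, stays where it is left, about 2 N of friction. Aluminium plate 64 x 150 x 8 mm carrying a glass slide, with an upright steel grip post at its outer (-y) end.
- tray_post (a point): Centre of the top of the tray's grip post: upright plain steel cylinder, 20 mm in diameter, top 80 mm and foot (the tray's top) 32 mm above the desk. In the press's axes at x = 0, y = -140 mm + tray travel, so y = -30 mm when home. Grip it from above or push it.
- plunger (a joint): Travel of the plunger straight down, in m: 0 = up at rest, 0.022 = bottom of its stroke. A spring returns it: about 3.5 N to start it, about 9.5 N at 0.013, about 13.5 N at the bottom.
- cap_top (a point): The plunger's flat round black cap, 40 mm in diameter and 12 mm thick. This point is the centre of its top face, 130 mm above the desk when up, 117 mm when pressed by 13 mm; at x = 0, y = 60 mm in the press's axes. Z up. Press it from above.
- slide_box: Bystander: closed grey slide box 87 x 102 x 32 mm, loose, beyond the press (+x side). Origin under its centre.
- dropper: Bystander: small capped bottle, 32 mm in diameter, 70 mm tall, loose, beyond the press. Origin under its centre.
- jar: Bystander: small open glass jar, 60 mm wide at the rim, 60 mm tall, loose, beyond the end-stop end of the press. Origin under its centre.

How it is judged:
On the way, in this order (a step that is already met when the one before it is completed fails the run):
1. the tray is home against the stop, the plunger still up (value of joint tray above 0.107 m and value of joint plunger below 0.004 m), for 0.2 s.
2. the gripper holds the plunger 10 to 16 mm down, the tray home (value of joint tray above 0.107 m and value of joint plunger between 0.01 and 0.016 m and (contact force between plunger and the fingers above 3 N or contact force between plunger and the arm above 3 N)), for 0.3 s.
At the end, for the whole second after the job is handed in: The tray is within 3 mm of its end stop, and the arm is pressing on the plunger's cap with more than 3 N and holds it still at 10 to 16 mm of travel, through the last second (all of step 2 and velocity of joint plunger between -0.005 and 0.005 m/s); the arm keeps its last pose, push and grip.
It fails at once if the plunger is pushed beyond 18 mm, which cracks the glass (value of joint plunger above 0.018 m).
It fails at once if the plunger is pressed more than 6 mm while the tray is not home (value of joint plunger above 0.006 m and value of joint tray below 0.106 m).
It fails at once if a bystander (slide box, dropper bottle or jar) is moved by more than 20 mm (distance of any of slide_box, dropper, jar from where it was at the start of the episode above 0.02 m).
It also fails if it takes over 45 s, if anything falls off the work surface, if the arm or the gripper's body presses on something with over 40 N, if the wrist force passes 120 N, or if a joint passes its speed limit or range.

## Working session

There is one attempt and no reset: what is moved stays moved. The work goes in short steps, each a Python script; the robot and the scene stay as the last script left them, time stands still between calls to the robot, and variables do not carry over. Pictures are saved under pics/ and viewed, about 8 in all and at most 12, crops included, and the job is handed in when it is done.

```bash
mkdir -p pics; python3 - <<'E'
from cell import bot,monitor,optics
import cv2
for n in("top","side"):
    d=optics.get_image(n); cv2.imwrite(f"pics/{n}0.png",d["color"]); print(n,d["fx"],d["cx"],d["cy"],d["rvec"],d["tvec"])
print(monitor.sense(),bot.tip_extent)
E
```

```text
top 431.4436570686793 322.89407538929083 196.3125308498422 [ 2.08109418 -2.13748628  0.23393764] [0.10524957 0.63923323 0.91074056]
side 420.9696818088186 314.66023322048204 193.5032621193045 [ 0.61442003 -2.55157959  1.33648703] [0.59857446 0.19226723 0.66735679]
{'time': 0.1, 'q': array([-1.28349334e+00,  2.07333481e-01,  1.54277873e+00, -1.39146693e-05,
        1.39352671e+00, -1.50497821e-01]), 'qd': array([-0.00119415, -0.00082689, -0.00267667, -0.00063202,  0.00121177,
        0.00157868]), 'effort': array([-4.00636582e-04, -3.71868467e+01, -2.82294005e+01,  7.00198207e-02,
        3.11642757e-02, -6.04039315e-05]), 'tcp_pos': array([ 0.24354198, -0.52004834,  0.19232305]), 'eef_rot': array([-1.38371274,  0.8820617 , -0.87951549]), 'wrist_force': array([-0.90509886, -1.14641577, -0.62774473]), 'torque': array([ 0.03099885, -0.03793258,  0.02301823]), 'grip_width': 0.9989592168989619} 0.025
```

View pics/top0.png

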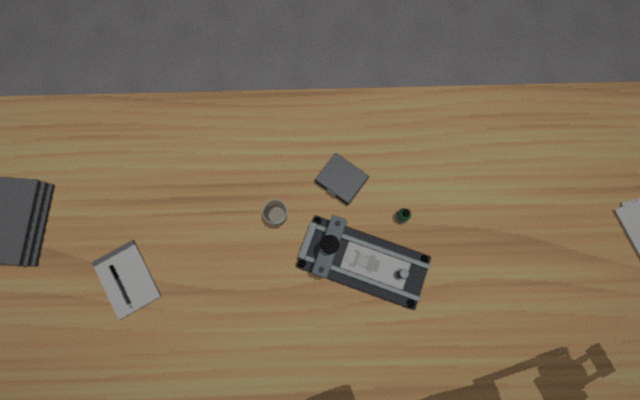

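View pics/side0.png

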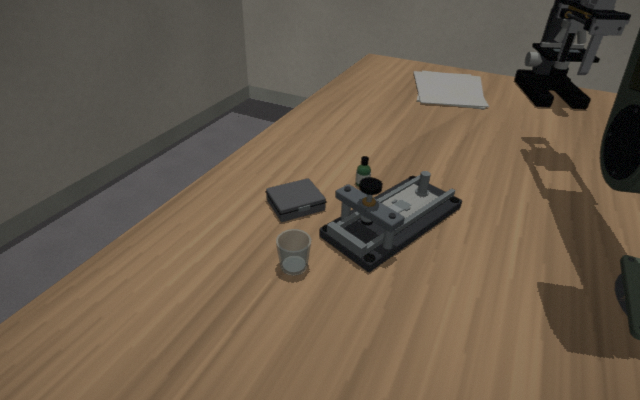

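The top view shows the press with its cap at about (330,244), post at about (403,273), the jar at (275,214), box at (342,179) and bottle at (403,215). The side view has the cap at about (371,186) and the post top at (424,174). I'll enlarge both.

```bash
python3 - <<'E'
import cv2
a=cv2.imread("pics/top0.png")[200:320,285:445]; b=cv2.imread("pics/side0.png")[150:270,310:470]
for n,i in(("tc",a),("sc",b)): cv2.imwrite(f"pics/{n}.png",cv2.resize(cv2.convertScaleAbs(i,alpha=1.5),None,fx=5,fy=5,interpolation=cv2.INTER_CUBIC))
E
```

```text
(no output)
```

View pics/tc.png

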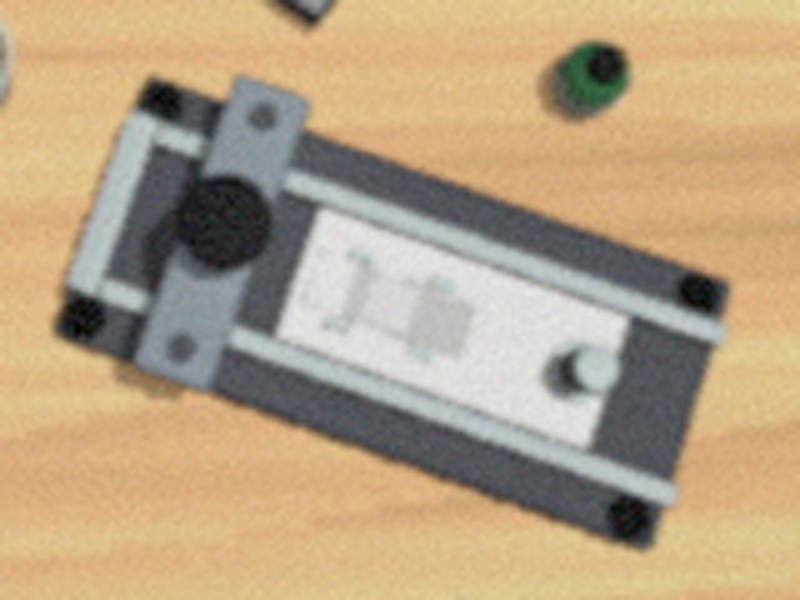

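View pics/sc.png

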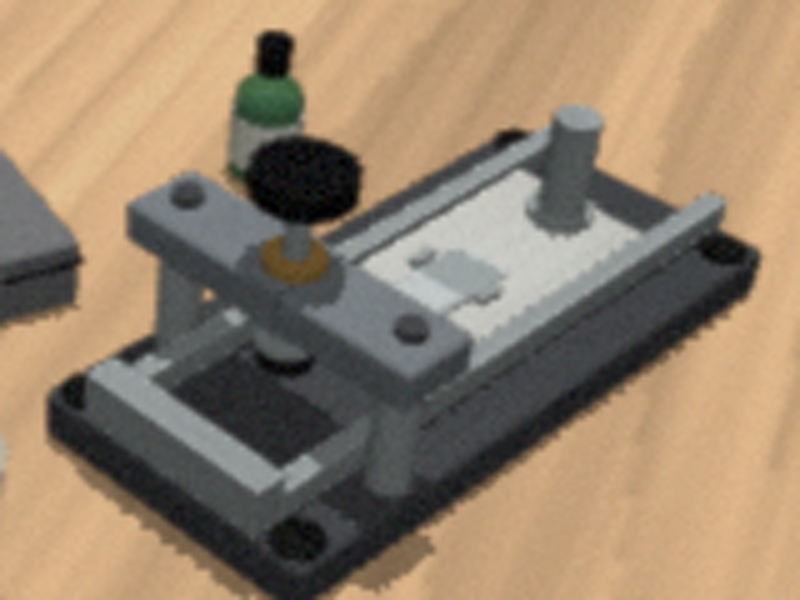

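Top crop: cap (224,222), post top (597,368), four base corners, and four bridge corners. Side crop: cap top (304,172), post top (577,118), bridge corners. I'll fit the press pose and tray travel to all of these jointly.

```bash
cat > fit.py <<'E'
import numpy as np,cv2
from scipy.optimize import least_squares
C={"top":(431.44366,322.89408,196.31253,[2.08109418,-2.13748628,.23393764],[.10524957,.63923323,.91074056],(285,200)),
"side":(420.96968,314.66023,193.50326,[.61442003,-2.55157959,1.33648703],[.59857446,.19226723,.66735679],(310,150))}
P="P"
obs={"top":[((0,60,130),(224,222)),(P,(597,368)),((65,120,22),(148,76)),((-65,120,22),(55,332)),((65,-170,22),(731,281)),((-65,-170,22),(651,551)),
((68,78,88),(237,77)),((68,42,88),(308,102)),((-68,78,88),(135,370)),((-68,42,88),(208,390))],
"side":[((0,60,130),(304,172)),(P,(577,118)),((68,78,88),(130,205)),((68,42,88),(195,172)),((-68,78,88),(400,378)),((-68,42,88),(470,340))]}
def res(p):
    r=[];c,s=np.cos(p[2]),np.sin(p[2])
    for n,(f,cx,cy,rv,tv,o) in C.items():
        X=np.array([(0,-140+p[3]*1e3,80) if a=="P" else a for a,_ in obs[n]])/1e3
        W=np.c_[p[0]+c*X[:,0]-s*X[:,1],p[1]+s*X[:,0]+c*X[:,1],X[:,2]]
        K=np.array([[f,0,cx],[0,f,cy],[0,0,1]])
        q=cv2.projectPoints(W,np.array(rv),np.array(tv),K,None)[0][:,0]
        m=(np.array([b for _,b in obs[n]])+.5)/5-.5+o
        r.append(q-m)
    return np.vstack(r)
best=min((least_squares(lambda p:res(p).ravel(),[.55,0,y,.03],loss="soft_l1") for y in np.arange(-3,3.1,1)),key=lambda s:s.cost)
if __name__=="__main__":
    p=best.x;print(p,np.round(res(p),1).tolist())
    c,s=np.cos(p[2]),np.sin(p[2])
    for y in(.06,-.14+p[3],-.03):print(y,p[0]-s*y,p[1]+c*y)
E
python3 fit.py; python3 - <<'E'
from scipy.spatial.transform import Rotation as R
print(R.from_rotvec([-1.38371274,0.8820617,-0.87951549]).as_matrix().round(3))
E
```

```text
[ 0.50509656  0.02178407 -0.37166516  0.02757783] [[0.1, -0.1], [0.2, 0.2], [-0.2, -0.5], [-1.0, 0.7], [0.9, 0.3], [0.4, 0.9], [-0.2, -0.8], [1.0, -0.3], [-1.0, -0.5], [0.2, 1.2], [-0.5, -0.3], [-0.3, 0.3], [-1.9, 0.0], [-1.3, -0.4], [1.5, 0.8], [1.0, -0.4]]
0.06 0.5268866086476773 0.07768750227903978
-0.11242216689098401 0.4642684986224115 -0.08296235278546395
-0.03 0.49420154266171784 -0.006167649390332798
[[ 0.424 -0.001  0.906]
 [-0.906  0.002  0.424]
 [-0.002 -1.     0.   ]]
```

The fit agrees in both views to about 1 px: yaw -0.372, travel about 28 mm. Next I close the fingers, go behind the post and push along press +y.

```bash
cat > h.py <<'E'
import numpy as np
from scipy.spatial.transform import Rotation as R
from cell import bot,planner,monitor,optics
px,py,yaw=0.505097,0.021784,-0.371665
c,s=np.cos(yaw),np.sin(yaw)
ROT=R.from_matrix(np.array([[c,0,-s],[s,0,c],[0,-1,0]])).as_rotvec()
def W(x,y,z): return np.array([px+c*x-s*y,py+s*x+c*y,z])   # press -> world
def L(p): d=np.asarray(p)[:2]-[px,py]; return np.array([c*d[0]+s*d[1],-s*d[0]+c*d[1],p[2]])
def st(t=""):
    m=monitor.sense(); print(t,round(m["time"],2),"press-frame tcp",L(m["tcp_pos"]).round(4),"F",np.round(m["wrist_force"],2),"g",round(m["grip_width"],3))
E
python3 - <<'E'
from h import *
import cv2
bot.command_gripper(0.0)
bot.reach(W(0,-.165,.20),ROT); st("above")
bot.move_linear(W(0,-.165,.070)); st("down")
print(bot.move_linear(W(0,-.13,.070),rate=.04,f_stop=12)); st("near")
cv2.imwrite("pics/s1.png",cv2.resize(optics.get_image("side")["color"][120:270,300:500],None,fx=4,fy=4))
E
```

```text
above 3.12 press-frame tcp [ 0.0004 -0.1658  0.2001] F [ 0.45 -0.53 -0.34] g 0.004
down 4.14 press-frame tcp [ 0.0009 -0.1652  0.0708] F [1.13 0.16 0.08] g 0.006
False
near 5.17 press-frame tcp [ 0.     -0.1301  0.07  ] F [-0.35  0.67 -0.59] g 0.004
```

View pics/s1.png

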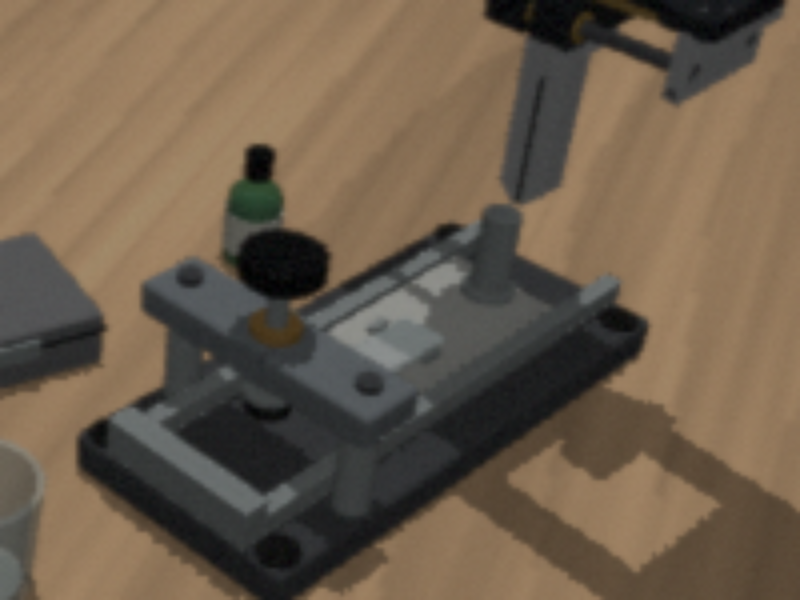

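The side view shows closed fingers behind the post, tip at about (430,170) full-frame; this looks high, so I'll check it against the projection.

```bash
python3 - <<'E'
from fit import C
from h import W
import numpy as np,cv2
f,cx,cy,rv,tv,_=C["side"];K=np.array([[f,0,cx],[0,f,cy],[0,0,1.]])
Z=[.03,.045,.07,.09,.11]
print(Z,cv2.projectPoints(np.array([W(0,-.13,z) for z in Z]+[W(0,-.112,.08)]),np.array(rv),np.array(tv),K,None)[0][:,0].round(1).tolist())
E
```

```text
[0.03, 0.045, 0.07, 0.09, 0.11] [[425.7, 190.7], [426.9, 184.8], [429.0, 174.6], [430.7, 166.3], [432.5, 157.7], [424.6, 173.5]]
```

Prediction for the tip is row ~185, seen ~170, so they disagree. Before pushing I'll check with top and wrist views.

```bash
python3 - <<'E'
from h import *
import cv2
st()
t=optics.get_image("top")["color"][200:340,300:480]; w=optics.get_image("wrist")["color"]
t=cv2.resize(cv2.convertScaleAbs(t,alpha=1.4),(480,373),interpolation=cv2.INTER_CUBIC); w=cv2.resize(w,(320,200))
o=np.zeros((580,480,3),np.uint8);o[:373]=t;o[376:576,:320]=w
cv2.imwrite("pics/t1.png",o)
m=monitor.sense();print(R.from_rotvec(m["eef_rot"]).as_matrix().round(3),m["tcp_pos"],W(0,-.13,.07))
E
```

```text
5.22 press-frame tcp [ 0.     -0.1302  0.07  ] F [ 0.98 -0.77 -0.93] g 0.002
[[ 0.932 -0.     0.364]
 [-0.364 -0.     0.932]
 [-0.    -1.    -0.   ]] [ 0.45783363 -0.09953794  0.06998681] [ 0.45788526 -0.09934012  0.07      ]
```

View pics/t1.png

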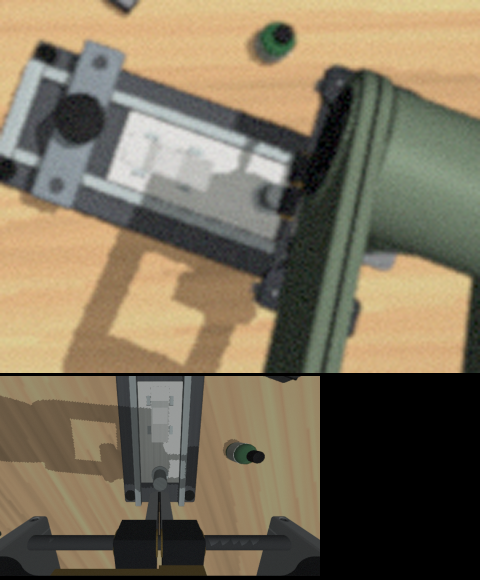

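```bash
python3 - <<'E'
from h import *
import cv2
d=optics.get_image("side");a=d["color"][100:220,380:500]
w=optics.get_image("wrist");b=w["color"][150:400,200:440]
o=np.zeros((500,740,3),np.uint8);a=cv2.resize(a,(480,480));o[:480,:480]=cv2.convertScaleAbs(a,alpha=1.4);o[:250,490:730]=b
cv2.imwrite("pics/s2.png",o)
print(d["rvec"],d["tvec"])
K=np.array([[w["fx"],0,w["cx"]],[0,w["fy"],w["cy"]],[0,0,1.]])
Z=[.03,.045,.07,.09,.11]
print(cv2.projectPoints(np.array([W(0,-.13,z) for z in Z]+[W(0,-.112,.08),W(0,-.112,.032)]),w["rvec"],w["tvec"],K,None)[0][:,0].round(1).tolist())
E
```

```text
[ 0.61442003 -2.55157959  1.33648703] [0.59857446 0.19226723 0.66735679]
[[317.6, 215.8], [317.6, 222.2], [317.6, 234.9], [317.5, 247.4], [317.5, 262.7], [317.5, 216.3], [317.6, 196.3]]
```

View pics/s2.png

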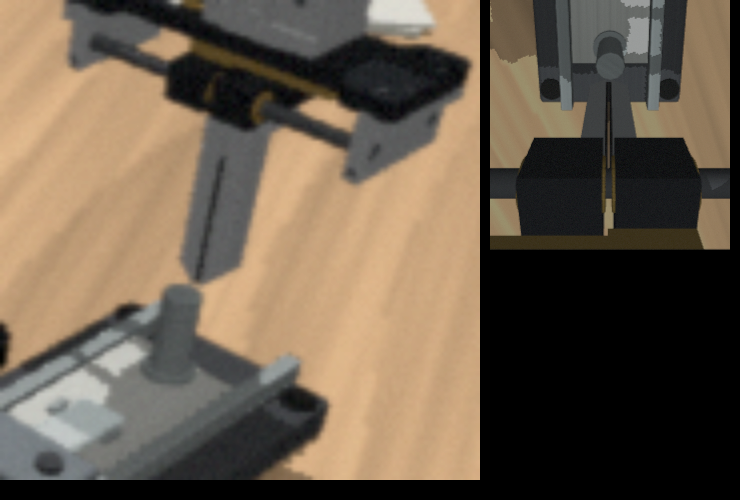

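```bash
python3 - <<'E'
from fit import C,least_squares
from h import *
import cv2
f,cx,cy,rv,tv,_=C["side"];K=np.array([[f,0,cx],[0,f,cy],[0,0,1.]])
pr=lambda P:cv2.projectPoints(np.array(P),np.array(rv),np.array(tv),K,None)[0][:,0]
m=np.array([[425,165.5],[429.3,170.7],[439.5,166]])
# bottom corners: (+x,+y),(-?..) camera sees from +y,-x side
for order in ([(1,1),(-1,1),(-1,-1)],[(1,-1),(1,1),(-1,1)]):
    r=least_squares(lambda p:np.r_[(pr([W(a*p[0],p[1]+b*p[2],p[3]) for a,b in order])-m).ravel()],[.01,-.13,.008,.06])
    print(order,r.x.round(4),r.fun.round(1))
print(pr([W(0,-.13,.0), W(.02,-.13,0),W(0,-.11,0)]).round(1))
w=optics.get_image("wrist");K2=np.array([[w["fx"],0,w["cx"]],[0,w["fy"],w["cy"]],[0,0,1.]])
for y in(-.122,-.13,-.138):print(y,[cv2.projectPoints(W(0,y,z),w["rvec"],w["tvec"],K2,None)[0].ravel()[1].round(1) for z in(.045,.06,.075,.09)])
Rw=cv2.Rodrigues(w["rvec"])[0];print(L(-Rw.T@w["tvec"]))
E
```

```text
[(1, 1), (-1, 1), (-1, -1)] [ 0.0076 -0.1335  0.0147  0.0891] [-0.7  1.5  1.2 -0.7 -0.5 -0.9]
[(1, -1), (1, 1), (-1, 1)] [ 0.01   -0.1369 -0.0063  0.0823] [ 1.1  2.   0.4 -5.3 -1.5  3.3]
[[423.3 202.2]
 [415.7 198.1]
 [417.7 205.8]]
-0.122 [np.float64(212.9), np.float64(219.6), np.float64(227.3), np.float64(236.2)]
-0.13 [np.float64(222.3), np.float64(229.5), np.float64(237.8), np.float64(247.4)]
-0.138 [np.float64(231.4), np.float64(239.2), np.float64(248.1), np.float64(258.4)]
[ 0.00038422 -0.0450732   0.26119732]
```

Both cameras put the fingertips at z≈0.085 rather than the expected 0.045, about 40 mm off the stated TCP. I'll settle it by touch: back off to y=-0.15 and descend slowly with a low force stop. At tcp 0.047 the tip would meet the base if the spec is right.

```bash
python3 - <<'E'
from h import *
bot.move_linear(W(0,-.152,.070),rate=.08)
print(bot.move_linear(W(0,-.152,.030),rate=.03,f_stop=5)); bot.pause(.2);st("low")
E
```

```text
False
low 7.58 press-frame tcp [ 1.00e-04 -1.52e-01  3.02e-02] F [ 1.34  0.17 -0.48] g 0.004
```

No contact, so the vision is right: the tip sits about 15 mm behind the stated TCP (tip now ≈0.045). Now the push.

```bash
python3 - <<'E'
from h import *
import cv2
print(bot.move_linear(W(0,-.02,.030),rate=.05,f_stop=12)); st("pushed"); bot.pause(.4); st("held")
a=optics.get_image("side")["color"][120:270,300:500]
cv2.imwrite("pics/s3.png",cv2.resize(cv2.convertScaleAbs(a,alpha=1.4),None,fx=4,fy=4,interpolation=cv2.INTER_CUBIC))
E
```

```text
True
pushed 9.43 press-frame tcp [ 0.0001 -0.0495  0.0299] F [-1.31 -2.72  1.92] g 0.006
held 9.82 press-frame tcp [-0.0012 -0.0498  0.029 ] F [-0.19  0.03 -0.51] g 0.006
```

View pics/s3.png

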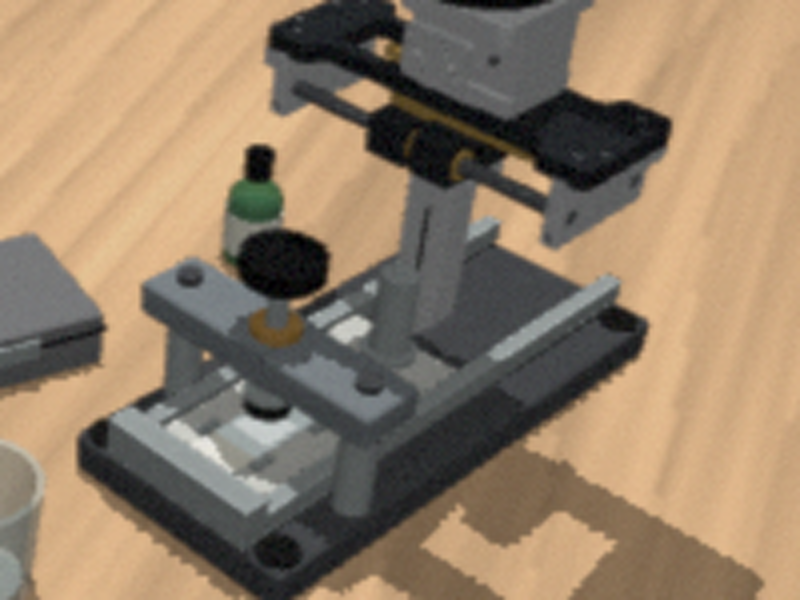

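The tray looks home with the post at about (400,188), stopped at tcp y -0.0495 (expected ≈-0.048). I'll push once more, firmly, to confirm it goes no further, then retreat upward.

```bash
python3 - <<'E'
from h import *
from fit import C
import cv2
print(bot.move_linear(W(0,-.03,.030),rate=.02,f_stop=15)); st("pushed"); bot.pause(.3); st("held")
bot.move_linear(W(0,-.065,.030),rate=.08)
bot.move_linear(W(0,-.065,.17),rate=.15); st("up")
f,cx,cy,rv,tv,_=C["side"];K=np.array([[f,0,cx],[0,f,cy],[0,0,1.]])
print(cv2.projectPoints(np.array([W(0,y,.08) for y in(-.03,-.035,-.04)]),np.array(rv),np.array(tv),K,None)[0][:,0].round(1).tolist())
bot.move_linear(W(0,.06,.17),rate=.1); st("above cap")
bot.move_linear(W(0,.06,.135),rate=.08); bot.pause(.2); st("near cap")
a=optics.get_image("side")["color"][100:250,300:500]
cv2.imwrite("pics/s4.png",cv2.resize(cv2.convertScaleAbs(a,alpha=1.4),None,fx=4,fy=4,interpolation=cv2.INTER_CUBIC))
E
```

```text
True
pushed 10.31 press-frame tcp [-0.0011 -0.05    0.0289] F [ 0.01 -1.62  0.15] g 0.009
held 10.61 press-frame tcp [-0.0016 -0.05    0.0285] F [ 0.92 -2.68  1.6 ] g 0.005
up 12.03 press-frame tcp [-0.0009 -0.065   0.1689] F [0.46 0.64 0.18] g 0.002
[[399.0, 188.5], [400.6, 187.5], [402.3, 186.6]]
above cap 13.43 press-frame tcp [0.     0.0595 0.17  ] F [-0.37  0.26 -0.18] g 0.002
near cap 14.22 press-frame tcp [0.0005 0.0602 0.1357] F [ 0.06 -0.01 -0.14] g 0.011
```

View pics/s4.png

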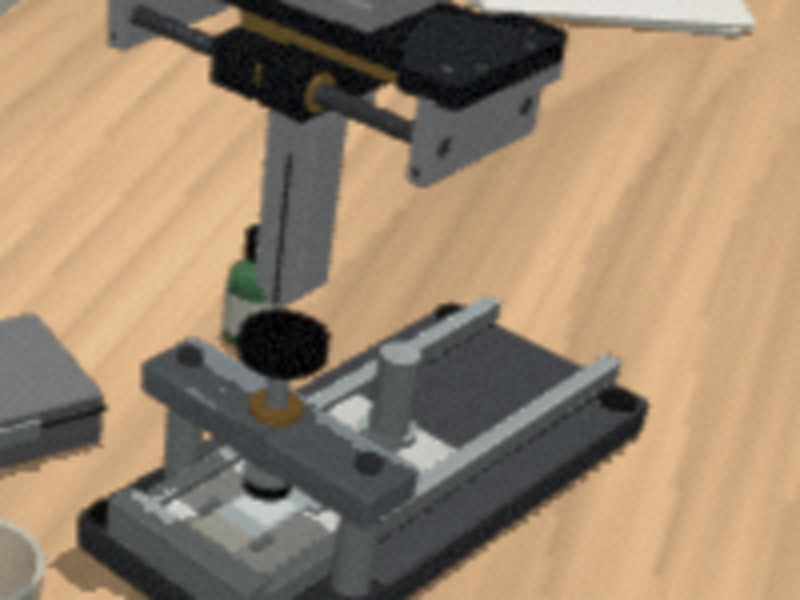

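The post is at (399.6,187.6). Compared with the same reading bias before the push, it moved 82 mm, which puts it home, and the firm second push moved nothing. The plunger is still up with the tip about 20 mm above the cap, so I'll find the contact gently.

```bash
python3 - <<'E'
from h import *
def favg(n=8):
    a=[]
    for _ in range(n): bot.pause(.03); m=monitor.sense(); a.append(np.r_[m["wrist_force"],m["tcp_pos"][2]])
    return np.mean(a,0).round(4)
print("free",favg())
print(bot.move_linear(W(0,.06,.100),rate=.012,f_stop=3)); st("contact"); print(favg())
E
```

```text
free [ 0.1742 -0.2142  0.0578  0.1354]
True
contact 16.08 press-frame tcp [0.     0.06   0.1176] F [ 0.11 -0.09  3.56] g 0.003
[ 0.63   -0.0085  3.9633  0.1176]
```

```bash
python3 - <<'E'
from h import *
def favg(n=8):
    a=[]
    for _ in range(n): bot.pause(.03); m=monitor.sense(); a.append(np.r_[m["wrist_force"],m["tcp_pos"][2]])
    return np.mean(a,0).round(4)
for d in(.004,.008,.0105):
    bot.move_linear(W(0,.06,.1176-d),rate=.015); print(d,favg())
E
```

```text
0.004 [-0.1127 -0.0495  5.1067  0.1137]
0.008 [-0.9489  0.0896  7.3668  0.1101]
0.0105 [-1.4743 -0.026   7.6027  0.1078]
```

```bash
python3 - <<'E'
from h import *
import cv2
bot.move_linear(W(0,.06,.1042),rate=.015); bot.pause(.3)
a=np.array([(bot.pause(.03),monitor.sense())[1]["wrist_force"] for _ in range(20)]);print(a.mean(0),a.std(0)); st()
a=optics.get_image("side")["color"][100:250,300:500]
cv2.imwrite("pics/s5.png",cv2.resize(cv2.convertScaleAbs(a,alpha=1.4),None,fx=4,fy=4,interpolation=cv2.INTER_CUBIC))
E
```

```text
[-1.99672846  0.03172327  9.12159416] [0.3988042  0.39355515 0.54284849]
 19.57 press-frame tcp [0.     0.06   0.1051] F [-1.97  0.46  8.67] g 0.007
```

View pics/s5.png

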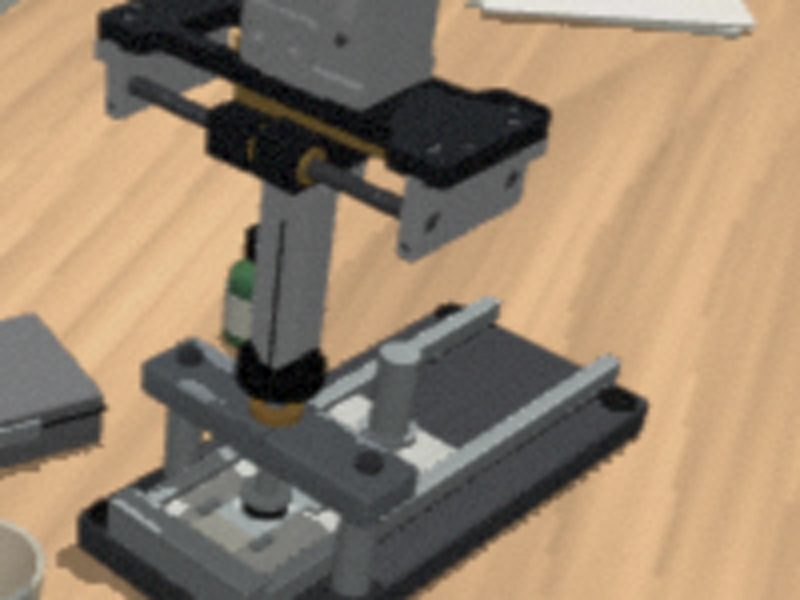

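Position gives about 12.5–13.5 mm and the spring force (9.1 N) about 12.2 mm. The cap has visibly dropped (its lower edge from row ~377 to ~403 in the crop), and the post is still at (400,352), so the tray is home. Handing in.

```bash
python3 - <<'E'
from h import *
from cell import ticket
st(); ticket.sign_off()
E
```

```text
19.62 press-frame tcp [-0.      0.06    0.1051] F [-2.3  -0.15  9.25] g 0.005
the job is handed in; nothing more can be done
```

I pushed the tray home with the closed fingers. Then I pressed the plunger and handed in at 19.6 s with the fingers still holding it down.

- **Tray:** it moved about 82 mm to the stop. A second push, stopped at a 15 N rise in force, moved it no further. The post was at its home pixel position, to about 1 px, before and after pressing.
- **Plunger:** the fingers met the cap at TCP z of about 0.1176 and finished at 0.1051, so it is 12.5–13.5 mm down. The last force readings, 9.1–9.25 N, suggest about 12.2–12.5 mm. Both fall inside the 10–16 mm window.
- **Bystanders:** the dropper and slide box looked undisturbed in the side views. I took no final top view, and the jar was only partly in the frame.
- **Disagreement:** `bot.tip_extent` says the fingertips are 25 mm ahead of the TCP. The cameras, the touch test and the cap contact all put them about 12–15 mm behind it. I relied on touch and vision instead.

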